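# Seat the tall bamboo stalk in the full-depth socket of the pot

## Robot

A 7-joint arm with a two-finger parallel gripper is mounted at the origin on the work surface. World frame = base frame: x ahead of the robot, y to its left, z up, the work surface at z = 0. Lengths are in m, angles in rad, forces in N, time in s.
With the tool pointing down it reaches from about 0.35 to 0.9 m from the base axis. Payload 8.1 kg.
Tool frame: the origin (TCP) lies on the centre line of the jaws, within the pads' length; the fingertips stand 8 mm ahead of it and the grasp point (between the pads) lies 11 mm behind it (manip.tcp_to_tips is the distance from the TCP to the fingertips, in m); z points along the fingers, y is the line along which they close (so a half turn about z gives the same grasp; the last joint's range is limited). The gripper opens to 92 mm and grips with 3 to 60 N. Pads are 19 mm wide; open, the fingers measure 130 mm over their backs; the gripper's body (75 mm by 190 mm) begins 47 mm behind the grasp point.
Start: joints at [1.079, 0.434, 0.025, 1.573, -0.012, 1.134, -0.075], TCP at [0.237, -0.578, 0.235] pointing down, gripper open.
Joint ranges: [-2.62, 2.62], [-0.44, 2.09], [-1.27, 1.32], [0.08, 2.57], [-1.32, 4.46], [0.12, 2], [-2.74, 2.74]. Speed limits (rad/s): [2.22, 2.22, 3.01, 3.01, 3.14, 3.14, 3.14].

## Interface

Orientations are given as a rotation vector (axis times angle).
In Python, from rig import manip, imaging, workorder gives the robot as it stands.
- The arm moves only by the tool step_arm, never from a script. Its argument "commands" is a list of rows, each an object of numbers: "x", "y", "z": the shift along the tool's x, y, z scaled (see below); "wx", "wy", "wz": the turn, a rotation vector about the tool's x, y, z scaled (see below); "claw": the opening, from 0 (shut) to 1 (fully open). A call has 1 to 20 rows; each row is the pose to reach, as a shift and turn from the pose commanded when the call began, along the tool's axes at that moment, turning the shorter way round; what a row does not reach only later rows make up. The controller multiplies each number of a shift by 25 cm and each number of a turn by 360 degrees. A row lasts 1/12 s, in which the tool goes at most 41.7 mm and 7.16 degrees, less where a joint would pass 70% of its speed; a pose out of reach is approached as far as the arm can. A call with a number of a shift or a turn outside -1 to 1 is refused whole. A call with a gripper value outside its range is refused whole. The fingers move at their own pace and stop on an object; "force" is the grip in N (left out, the last holds). Time passes only in rows, so rows that repeat a pose let the fingers close. It gives the time, the measured TCP pose, the force, the opening and the grip force at its end, in the units of the state.
- manip.get_obs(): the state, without advancing time (a new reading comes with each control period).
- imaging.camera(name): name is "side" or "top"; returns the picture (420x560x3 uint8, red, green, blue); there is no depth.
- imaging.calibration(name): a dict with "mtx" (3x3 intrinsics, pixels), "R" (3x3) and "t" (3): a world point X has camera coordinates R X + t. Camera axes: x right, y down, z forward; pixel columns grow to the right and rows downward; lengths in m; the calibration is good to about 2 mm. A picture is of the moment at which its call begins. calibration takes no time and is no camera call.
- workorder.finish_job(): hands the job in; it is judged then, once.
The state is a dict: "t": time; "joint_pos": joint angles; "joint_velocities": joint speeds; "effort": joint torques, N m; "position": TCP position; "tool_rot": TCP orientation; "force": force on the tool from outside, world axes, zero at the start; "torque": the same for the moment, N m; "gripper_width": opening from 0.0 (shut) to 1.0 (fully open); "gripper_force": force on a finger pad.
Only numpy, scipy, OpenCV 4.12 (cv2) and the standard library are available. Lean on these libraries where they do the work, as an engineer would, in place of code of your own. Each camera call takes 0.05 s, during which the arm holds its last target. There are 200 camera calls.

## Task

Stand the tall bamboo stalk from the rack in the straw-wrapped pot. Of the pot's three pipe sockets, which look alike, only one is deep enough: there the stalk, pushed straight down past the spring wires that bind on it, goes on until its foot presses on the pad at the bottom and the pale ring scored round it has come down level with the socket's rim; in the other two it bottoms with the ring still well above the rim, so take it out again and try the next. Push firmly and slowly but never bear down on it with more than about 3 kg (30 N), leave it standing home by itself, and do not disturb the short stalk, the mug, the cutter or the secateurs.

Things in the scene. Friction and masses are not known exactly. Their poses are not given: they have to be found in the camera images.
- pot: Heavy round pot, about 150 mm across and 108 mm high, wrapped in straw with two rope ties and filled with mortar to the rims of three pipe sockets, which stand in a triangle, each 30 mm from the pot's axis. It does not move. Origin: centre of its underside; z up.
- socket_1 (a point): Centre of the mouth, at rim height (105 mm above the table), of one of three upright white pipe sockets in the pot, all alike from above. Straight bore, 28.4 mm wide. In one of the three, a different one each time, the pad at the bottom lies 72 mm below the rim; in the other two, wooden packing raises it by 18 to 25 mm, so that a stalk stops too soon.
- socket_2 (a point): Mouth of the second socket, as socket_1. In each socket two bent spring wires on opposite sides bulge into the bore from 12 to 40 mm below the rim, most at 24 to 28 mm: from some 24 mm on they bind on the stalk and resist its way down with about 6 to 12 N, and as much when it is drawn out, and they hold it wherever it is left.
- socket_3 (a point): Mouth of the third socket, as socket_1. The black sponge-rubber pad on the bottom of each socket yields about 1 mm for each 8 N of load, up to 6 mm.
- stalk_mid (a point): The tall stalk: green bamboo, 26 mm in diameter, 184 mm long, 60 to 130 g, upright in one of the rack's holes. Its top is cut on a slant, 160 mm above the foot on the low side, 184 mm on the high side; the foot tapers over its last 5 mm to 22.6 mm. Best held 140 to 150 mm above the foot, clear of the hand and the pot. This point is on its axis half-way up, 92 mm above the foot; z points to the top.
- stalk_foot (a point): Centre of the flat foot of the tall stalk, its lower end; z points up along the stalk.
- stalk_mark (a point): Centre of the pale ring scored round the tall stalk, 72 mm above its foot; level with a socket's rim when the foot just touches the pad of the deep socket.
- rack: Heavy wooden block that does not move, 90 x 210 x 45 mm (x, y, z), with two round holes 28.5 mm wide and 30 mm deep, 55 mm from its middle either way along its y. The tall stalk stands in one, the short stalk in the other, either way round; their feet are 15 mm above the table. Origin: centre of its underside.
- short_stalk: Bystander: another stalk of the same bamboo, 26 mm in diameter and 119 mm long, without a ring, in the other hole of the rack. Origin: centre of its foot.
- mug: Bystander: white mug, 76 mm wide, 90 mm high, with a handle. Origin: centre of its underside.
- cutter: Bystander: orange and black box cutter lying flat, about 170 x 24 x 16 mm. Origin: centre of its underside.
- secateurs: Bystander: secateurs with red handles lying flat, about 200 x 80 x 18 mm. Origin: on the table under the middle, near the pivot.

How it is judged:
On the way:
1. the stalk is pushed down in the deep socket until its foot presses on the pad at the bottom (z of stalk_foot in the frame of pot below 0.0345 m and horizontal distance between stalk_foot and pot below 0.06 m and (contact force between stalk and packing_a above 2 N or contact force between stalk and packing_b above 2 N or contact force between stalk and packing_c above 2 N)), for 0.1 s.
At the end, for the whole second after the job is handed in: the tall stalk stands by itself, upright (within 0.1 rad) and still, in the pot's deep socket with its foot at least 70.5 mm below the rim, that is with its ring no more than 1.5 mm above the rim (z of stalk_foot in the frame of pot below 0.0345 m and horizontal distance between stalk_foot and pot below 0.06 m and angle between stalk_foot's own z axis and vertical below 0.1 rad and linear speed of stalk below 0.01 m/s); the robot touches nothing.
It fails at once if the stalk bears on the bottom of any socket with more than 38 N (contact force between stalk and packing_a above 38 N or contact force between stalk and packing_b above 38 N or contact force between stalk and packing_c above 38 N).
It fails at once if the mug, the cutter or the secateurs are shifted by more than 30 mm (distance of any of mug, cutter, secateurs from where it was at the start of the episode above 0.03 m).
It fails at once if the short stalk is moved by more than 30 mm or tipped over (distance of short_stalk from where it was at the start of the episode above 0.03 m or angle between short_stalk's own z axis and vertical above 0.5 rad).
It fails at once if the stalk is forced against the pot's sockets or top with more than 60 N (contact force between stalk and pot above 60 N).
It also fails if it takes over 67 s, if anything falls off the work surface, if the arm or the gripper's body presses on something with over 40 N, if the wrist force passes 120 N, or if a joint passes its speed limit or range.

## Working session

There is one attempt and no reset: what is moved stays moved. The work goes in short steps, Python scripts to look and compute and a tool call to move; the robot and the scene stay as the last step left them, time stands still between calls to the robot, and variables do not carry over. Pictures are saved under pics/ and viewed, at most 10 in all, crops included, and the job is handed in when it is done.

Besides the shell and the picture viewer there is one more tool, called by a JSON object that holds its "method" and its "body". step_arm: Moves the arm, as the interface text tells. Shifts and turns lie within -1 to 1; 1 stands for 25 cm of shift or 360 degrees of turn. Its arguments: {"type":"object","properties":{"commands":{"type":"array","items":{"type":"object","properties":{"x":{"type":"number","minimum":-1,"maximum":1},"y":{"type":"number","minimum":-1,"maximum":1},"z":{"type":"number","minimum":-1,"maximum":1},"wx":{"type":"number","minimum":-1,"maximum":1},"wy":{"type":"number","minimum":-1,"maximum":1},"wz":{"type":"number","minimum":-1,"maximum":1},"claw":{"type":"number"}}}},"force":{"type":"number"}},"required":["commands"]}

```bash
mkdir -p pics
cat > h.py <<'E'
import numpy as np,cv2
from rig import manip,imaging,workorder
from scipy.spatial.transform import Rotation as Ro
def ray(n,u,v):
    c=imaging.calibration(n);R=np.array(c["R"]);t=np.array(c["t"]);K=np.array(c["mtx"])
    return -R.T@t, R.T@np.linalg.inv(K)@np.array([u,v,1.])
def onz(n,u,v,z):
    o,d=ray(n,u,v);return o+d*(z-o[2])/d[2]
def proj(n,X):
    c=imaging.calibration(n);p=np.array(c["mtx"])@(np.array(c["R"])@np.array(X)+np.array(c["t"]));return p[:2]/p[2]
def shot(n,f):
    im=imaging.camera(n);cv2.imwrite(f"pics/{f}.png",im[:,:,::-1]);return im
def totool(dw):
    s=manip.get_obs();return Ro.from_rotvec(s["tool_rot"]).inv().apply(dw)/0.25
E
python3 - <<'E'
from h import *
shot("top","top0");shot("side","side0")
for n in("top","side"):
    o,d=ray(n,280,210);print(n,o,d)
s=manip.get_obs();print(s["t"],s["position"],Ro.from_rotvec(s["tool_rot"]).as_matrix().round(3),s["gripper_width"],s["force"],manip.tcp_to_tips)
E
```

```text
top [0.493992   0.00242716 0.76833433] [ 0.1222253   0.0058528  -0.99258833]
side [ 0.3324181  -0.4185107   0.58940993] [ 0.32657741  0.63523377 -0.70012027]
0.1 [ 0.23670496 -0.57795942  0.23402283] [[ 0.925  0.379 -0.001]
 [ 0.379 -0.925  0.001]
 [-0.    -0.001 -1.   ]] 0.998695034518138 [0.17691983 0.02402491 0.00956127] 0.008
```

View pics/top0.png

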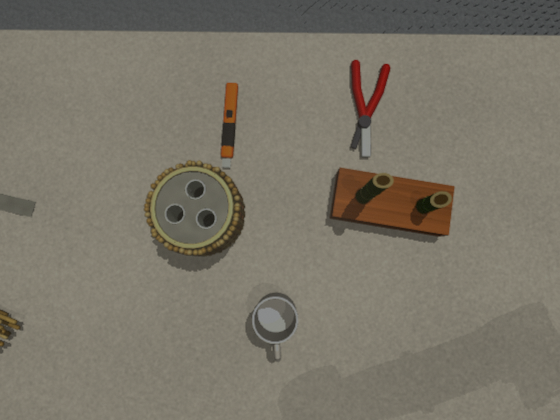

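View pics/side0.png

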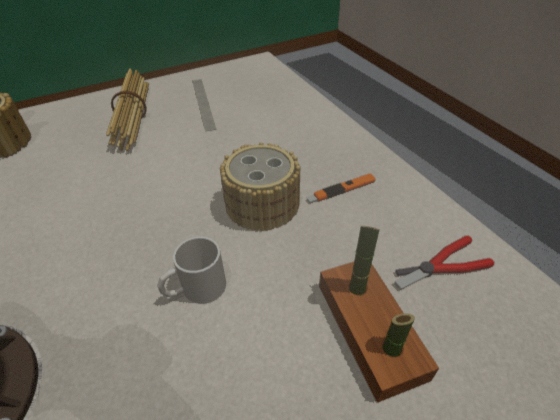

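The top view shows the pot at (194,208) with socket mouths near (195,189), (174,213) and (206,218). The rack is at (392,202), with the tall stalk in its left hole (top about (383,181)) and the short one in the right hole. The side view agrees: the tall stalk runs from (359,292) to (368,228).

Run:
```python
from h import *
top=cv2.imread("pics/top0.png");side=cv2.imread("pics/side0.png")
# sockets: pale rims / dark bores
g=cv2.cvtColor(top,cv2.COLOR_BGR2GRAY)
roi=np.zeros_like(g);cv2.circle(roi,(194,208),40,255,-1)
S=[]
for (u,v) in [(195,189),(174,213),(206,218)]:
    p=g[v-13:v+14,u-13:u+14]
    P=cv2.resize(p,None,fx=4,fy=4,interpolation=cv2.INTER_CUBIC)
    c=cv2.HoughCircles(P,cv2.HOUGH_GRADIENT,1,200,param1=80,param2=8,minRadius=24,maxRadius=48)
    cx,cy,r=c[0][0];uu=u-13+(cx+.5)/4-.5;vv=v-13+(cy+.5)/4-.5
    X=onz("top",uu,vv,.105);S.append(X);print("sock",uu,vv,r/4,X.round(4))
S=np.array(S);print("centre",S.mean(0),[np.linalg.norm(a-S.mean(0)).round(4) for a in S],[np.linalg.norm(S[i]-S[i-1]).round(4) for i in range(3)])
for s in S: print("side proj",proj("side",s).round(1))
hsv=cv2.cvtColor(top,cv2.COLOR_BGR2HSV)
m=cv2.inRange(hsv,(0,90,60),(14,255,255));m[:165]=0;m[240:]=0;m[:,:325]=0
m=cv2.morphologyEx(m,cv2.MORPH_OPEN,np.ones((3,3)))
c=max(cv2.findContours(m,0,2)[0],key=cv2.contourArea)
# wood incl. side faces: show hull corners
print(cv2.approxPolyDP(cv2.convexHull(c),4,True)[:,0].tolist())
# tall stalk green in side
hs=cv2.cvtColor(side,cv2.COLOR_BGR2HSV)
gm=cv2.inRange(hs,(25,50,0),(90,255,140));gm[:215]=0;gm[300:]=0;gm[:,:335]=0;gm[:,385:]=0
for v in (235,245,255,265,275,285):
    x=np.where(gm[v])[0];print(v,x.min() if len(x) else None,x.max() if len(x) else None)
cv2.imwrite("pics/c1.png",np.vstack([cv2.resize(top[155:255,320:470],(750,500),interpolation=2)]))
cv2.imwrite("pics/c2.png",cv2.resize(top[160:260,144:244],(600,600),interpolation=2))
```

```text
sock 194.75 188.75 8.375 [0.61   0.1471 0.105 ]
sock 174.5 213.0 8.25 [0.5695 0.179  0.105 ]
sock 204.5 218.25 9.45 [0.5612 0.1297 0.105 ]
centre [0.58025776 0.15192897 0.105     ] [np.float64(0.0301), np.float64(0.0291), np.float64(0.0293)] [np.float64(0.0518), np.float64(0.0515), np.float64(0.05)]
side proj [273.  162.1]
side proj [247.6 159.6]
side proj [254.5 174.7]
[[339, 169], [453, 186], [448, 234], [332, 216]]
235 362 376
245 358 374
255 356 373
265 354 370
275 354 367
285 350 365
```

View pics/c1.png

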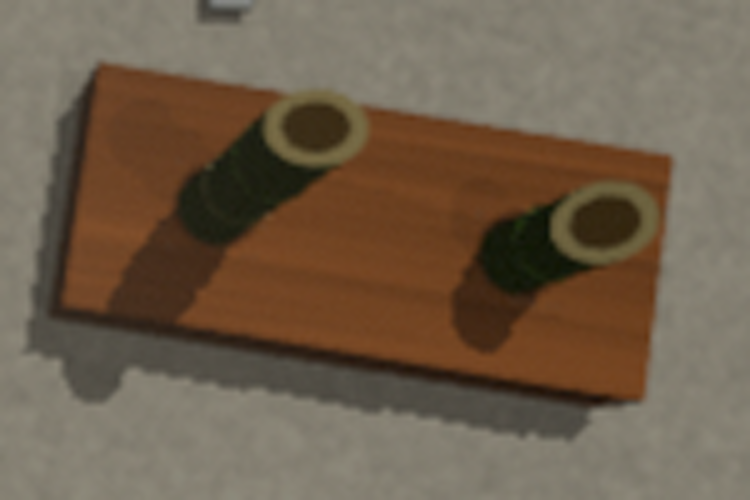

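View pics/c2.png

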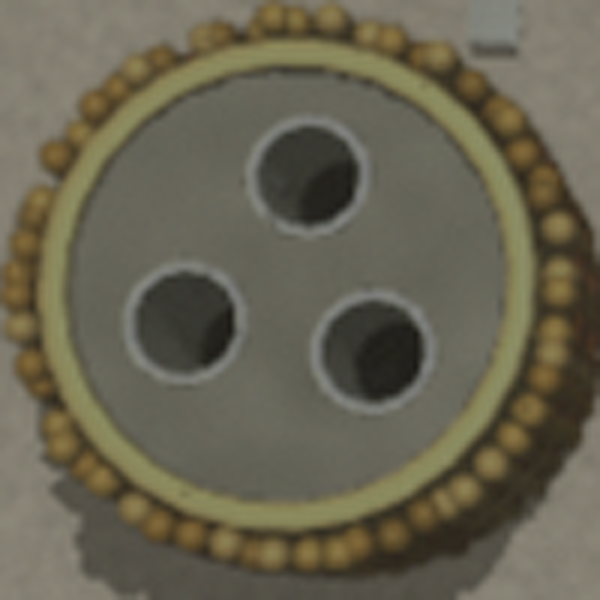

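The crops give the rack's top-face corners at about (100,65), (672,157), (640,400) and (62,308), and the stalk tops at (316,128) and (605,222). The socket rims are at (307,176), (185,322) and (373,350), and the third corrects the Hough fit.

Run:
```python
from h import *
C=np.array([onz("top",320+(a+.5)/5-.5,155+(b+.5)/5-.5,.045)[:2] for a,b in[(100,65),(672,157),(640,400),(62,308)]])
print(C.round(4),[np.linalg.norm(C[i]-C[i-1]).round(4) for i in range(4)])
m=C.mean(0);e=(C[0]-C[1]+C[3]-C[2]);e/=np.linalg.norm(e);print("rack",m,e,"holes",m+.055*e,m-.055*e)
print("talltop",onz("top",320+316.5/5-.5,155+128.5/5-.5,.187),"short",onz("top",320+605.5/5-.5,155+222.5/5-.5,.134))
h=m+.055*e
print("side axis exp", [proj("side",[*h,z]).round(1) for z in(.06,.10,.14,.17)])
S=np.array([onz("top",144+(a+.5)/6-.5,160+(b+.5)/6-.5,.105) for a,b in[(307,176),(185,322),(373,350)]])
print(S.round(4),S.mean(0),[np.linalg.norm(a-S.mean(0)).round(4) for a in S])
print([proj("side",s).round(1) for s in S])
t=np.array([*h,.235]);print("move",totool(t-manip.get_obs()["position"]))
```

```text
[[ 0.6613 -0.1008]
 [ 0.6289 -0.3074]
 [ 0.5409 -0.2923]
 [ 0.5725 -0.0864]] [np.float64(0.0899), np.float64(0.2092), np.float64(0.0893), np.float64(0.2084)]
rack [ 0.60091722 -0.19672999] [0.153106   0.98820977] holes [ 0.60933805 -0.14237846] [ 0.59249639 -0.25108153]
talltop [ 0.61023273 -0.14319186  0.187     ] short [ 0.59134378 -0.24722271  0.134     ]
side axis exp [array([356.4, 281.4]), array([359.5, 266.1]), array([362.9, 249.4]), array([365.7, 235.7])]
[[0.6097 0.1471 0.105 ]
 [0.5691 0.1791 0.105 ]
 [0.5618 0.1277 0.105 ]] [0.58021457 0.15129112 0.105     ] [np.float64(0.0298), np.float64(0.0299), np.float64(0.03)]
[array([272.8, 162.2]), array([247.4, 159.7]), array([255.2, 175.2])]
move [ 2.03966994 -1.04744164 -0.00265104]
```

{"method": "step_arm", "body": {"commands": [{"x":1,"y":-0.52,"claw":1},{"x":1,"y":-0.52,"claw":1},{"x":1,"y":-0.52,"claw":1},{"x":1,"y":-0.52,"claw":1},{"x":1,"y":-0.52,"claw":1},{"x":1,"y":-0.52,"claw":1},{"x":1,"y":-0.52,"claw":1},{"x":1,"y":-0.52,"claw":1},{"x":1,"y":-0.52,"claw":1},{"x":1,"y":-0.52,"claw":1}]}}

```text
validation failed for argument at $.co...
```

{"method": "step_arm", "body": {"commands": [{"x":1,"y":-0.52,"claw":1},{"x":1,"y":-0.52,"claw":1},{"x":1,"y":-0.52,"claw":1},{"x":1,"y":-0.52,"claw":1},{"x":1,"y":-0.52,"claw":1},{"x":1,"y":-0.52,"claw":1},{"x":1,"y":-0.52,"claw":1},{"x":1,"y":-0.52,"claw":1},{"x":1,"y":-0.52,"claw":1},{"x":1,"y":-0.52,"claw":1}]}}

```text
validation failed for argument at $.co...
```

Run:
```python
from h import *
s=manip.get_obs();print(s["t"],s["position"],s["force"],s["joint_pos"])
print(Ro.from_rotvec(s["tool_rot"]).as_matrix().round(4));print(totool(np.array([.6098,-.1428,.150])-s["position"]))
```

```text
0.1 [ 0.23670496 -0.57795942  0.23402283] [0.17691983 0.02402491 0.00956127] [ 1.07939211  0.43516475  0.02499429  1.57398993 -0.01162396  1.13401807
 -0.07509454]
[[ 9.254e-01  3.790e-01 -7.000e-04]
 [ 3.790e-01 -9.254e-01  1.300e-03]
 [-1.000e-04 -1.400e-03 -1.000e+00]]
[ 2.04078087 -1.04469479  0.33734525]
```

{"method": "step_arm", "body": {"commands": [{"x":0.99,"y":-0.52,"z":0.0,"wx":0.0,"wy":0.0,"wz":0.0,"claw":1.0},{"x":0.99,"y":-0.52,"z":0.0,"wx":0.0,"wy":0.0,"wz":0.0,"claw":1.0}]}}

```text
t: 0.27
position: [0.2886, -0.5154, 0.234]
tool_rot: [-3.084, -0.598, 0.002]
force: [1.9, -0.4, 0.4]
gripper_width: 0.998
gripper_force: 0.0
```

{"method": "step_arm", "body": {"commands": [{"x":0.87,"y":-0.44,"z":0.0,"wx":0.0,"wy":0.0,"wz":0.0,"claw":1.0},{"x":0.87,"y":-0.44,"z":0.0,"wx":0.0,"wy":0.0,"wz":0.0,"claw":1.0},{"x":0.87,"y":-0.44,"z":0.0,"wx":0.0,"wy":0.0,"wz":0.0,"claw":1.0},{"x":0.87,"y":-0.44,"z":0.0,"wx":0.0,"wy":0.0,"wz":0.0,"claw":1.0},{"x":0.87,"y":-0.44,"z":0.0,"wx":0.0,"wy":0.0,"wz":0.0,"claw":1.0},{"x":0.87,"y":-0.44,"z":0.0,"wx":0.0,"wy":0.0,"wz":0.0,"claw":1.0},{"x":0.87,"y":-0.44,"z":0.0,"wx":0.0,"wy":0.0,"wz":0.0,"claw":1.0}]}}

```text
t: 0.85
position: [0.4557, -0.3224, 0.2346]
tool_rot: [-3.076, -0.623, -0.005]
force: [0.8, 0.9, -0.1]
gripper_width: 0.998
gripper_force: 0.0
```

{"method": "step_arm", "body": {"commands": [{"x":0.8,"y":-0.4,"z":0.0},{"x":0.8,"y":-0.4,"z":0.0},{"x":0.8,"y":-0.4,"z":0.0},{"x":0.8,"y":-0.4,"z":0.0},{"x":0.8,"y":-0.4,"z":0.0},{"x":0.8,"y":-0.4,"z":0.0},{"x":0.8,"y":-0.4,"z":0.0},{"x":0.8,"y":-0.4,"z":0.0}]}}

```text
validation failed for argument at $.co...
```

Run:
```python
from h import *
s=manip.get_obs();print(s["t"],s["position"],s["force"],s["joint_pos"])
print(Ro.from_rotvec(s["tool_rot"]).as_matrix().round(4));print(totool(np.array([.6098,-.1428,.150])-s["position"]))
```

```text
0.85 [ 0.45570572 -0.32239407  0.2345546 ] [ 0.81202269  0.87765431 -0.08949698] [ 0.59809208  0.33209557 -0.09909224  1.73170121  0.03139508  1.0791765
 -0.68160387]
[[ 0.9212  0.3891  0.0025]
 [ 0.3891 -0.9212  0.0038]
 [ 0.0038 -0.0026 -1.    ]]
[ 0.84601467 -0.42108313  0.34252752]
```

{"method": "step_arm", "body": {"commands": [{"x":0.845,"y":-0.42,"z":0.0,"wx":0.0,"wy":0.0,"wz":0.0,"claw":1.0},{"x":0.845,"y":-0.42,"z":0.0,"wx":0.0,"wy":0.0,"wz":0.0,"claw":1.0},{"x":0.845,"y":-0.42,"z":0.0,"wx":0.0,"wy":0.0,"wz":0.0,"claw":1.0},{"x":0.845,"y":-0.42,"z":0.0,"wx":0.0,"wy":0.0,"wz":0.0,"claw":1.0},{"x":0.845,"y":-0.42,"z":0.0,"wx":0.0,"wy":0.0,"wz":0.0,"claw":1.0},{"x":0.845,"y":-0.42,"z":0.0,"wx":0.0,"wy":0.0,"wz":0.0,"claw":1.0},{"x":0.845,"y":-0.42,"z":0.0,"wx":0.0,"wy":0.0,"wz":0.0,"claw":1.0},{"x":0.845,"y":-0.42,"z":0.0,"wx":0.0,"wy":0.0,"wz":0.0,"claw":1.0},{"x":0.845,"y":-0.42,"z":0.0,"wx":0.0,"wy":0.0,"wz":0.0,"claw":1.0},{"x":0.845,"y":-0.42,"z":0.0,"wx":0.0,"wy":0.0,"wz":0.0,"claw":1.0}]}}

```text
t: 1.68
position: [0.6048, -0.155, 0.2345]
tool_rot: [3.082, 0.603, -0.002]
force: [-0.3, -0.6, 0.6]
gripper_width: 1.004
gripper_force: 0.0
```

```bash
cat >> h.py <<'E'
def st(tgt=None):
    s=manip.get_obs();M=Ro.from_rotvec(s["tool_rot"])
    print(round(s["t"],2),np.round(s["position"],4),"F",np.round(s["force"],1),"zaxis",M.as_matrix()[:,2].round(4),"y",M.as_matrix()[:,1].round(3),"w",round(s["gripper_width"],3),"g",round(s["gripper_force"],1),"q7",round(s["joint_pos"][6],2))
    # turn bringing z axis to straight down, in units
    z=M.inv().apply([0,0,-1]);print("level turn",(np.cross([0,0,1],z)/(2*np.pi)).round(4))
    if tgt is not None: print("move",totool(np.array(tgt)-s["position"]).round(4))
E
python3 -c "
from h import *
st([.6098,-.1428,.149])"
```

```text
1.68 [ 0.6048 -0.155   0.2345] F [-0.3 -0.6  0.6] zaxis [-9.e-04 -9.e-04 -1.e+00] y [ 0.377 -0.926  0.001] w 1.004 g 0.0 q7 -1.08
level turn [ 0.0001  0.0002 -0.    ]
move [ 0.0374 -0.0378  0.342 ]
```

{"method": "step_arm", "body": {"commands": [{"x":0.0,"y":0.0,"z":0.0,"wx":0.0,"wy":0.0,"wz":0.0,"claw":1.0},{"x":0.0,"y":0.0,"z":0.0,"wx":0.0,"wy":0.0,"wz":0.0,"claw":1.0},{"x":0.0,"y":0.0,"z":0.0,"wx":0.0,"wy":0.0,"wz":0.0,"claw":1.0}]}}

```text
t: 1.93
position: [0.6054, -0.154, 0.2349]
tool_rot: [3.083, 0.605, 0.0]
force: [-0.7, 0.4, 0.2]
gripper_width: 1.001
gripper_force: 0.0
```

```bash
python3 -c "
from h import *
st([.6098,-.1428,.149])"
```

```text
1.93 [ 0.6054 -0.154   0.2349] F [-0.7  0.4  0.2] zaxis [ 1.e-04 -3.e-04 -1.e+00] y [ 0.378 -0.926  0.   ] w 1.001 g 0.0 q7 -1.08
level turn [ 0.0001 -0.      0.    ]
move [ 0.0333 -0.035   0.3436]
```

{"method": "step_arm", "body": {"commands": [{"x":0.033,"y":-0.035,"z":0.0,"wx":0.0,"wy":0.0,"wz":0.0,"claw":1.0},{"x":0.033,"y":-0.035,"z":0.0,"wx":0.0,"wy":0.0,"wz":0.0,"claw":1.0},{"x":0.033,"y":-0.035,"z":0.08,"wx":0.0,"wy":0.0,"wz":0.0,"claw":1.0},{"x":0.033,"y":-0.035,"z":0.16,"wx":0.0,"wy":0.0,"wz":0.0,"claw":1.0},{"x":0.033,"y":-0.035,"z":0.24,"wx":0.0,"wy":0.0,"wz":0.0,"claw":1.0},{"x":0.033,"y":-0.035,"z":0.3,"wx":0.0,"wy":0.0,"wz":0.0,"claw":1.0},{"x":0.033,"y":-0.035,"z":0.343,"wx":0.0,"wy":0.0,"wz":0.0,"claw":1.0},{"x":0.033,"y":-0.035,"z":0.343,"wx":0.0,"wy":0.0,"wz":0.0,"claw":1.0},{"x":0.033,"y":-0.035,"z":0.343,"wx":0.0,"wy":0.0,"wz":0.0,"claw":1.0}]}}

```text
t: 2.68
position: [0.6101, -0.1415, 0.149]
tool_rot: [-3.082, -0.607, 0.001]
force: [0.3, -0.4, 0.4]
gripper_width: 0.998
gripper_force: 0.0
```

Run:
```python
from h import *
st([.6098,-.1428,.149])
a=shot("top","t2");b=shot("side","s2")
cv2.imwrite("pics/d.png",np.hstack([cv2.resize(a[120:260,310:460],(390,364),interpolation=2),cv2.resize(b[190:330,290:440],(390,364),interpolation=2)])[:,:,::-1])
```

```text
2.68 [ 0.6101 -0.1415  0.149 ] F [ 0.3 -0.4  0.4] zaxis [-5.e-04  2.e-04 -1.e+00] y [ 0.379 -0.925 -0.   ] w 0.998 g 0.0 q7 -1.12
level turn [-0.0001  0.0001  0.    ]
move [-0.0033  0.0044 -0.0001]
```

View pics/d.png

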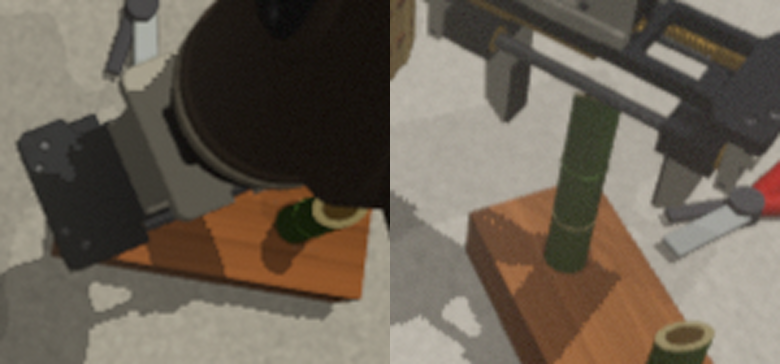

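The stalk stands between the open fingers, at (590,170) in the right half, clear of the short one. I'll close on it.

{"method": "step_arm", "body": {"commands": [{"x":0.0,"y":0.0,"z":0.0,"wx":0.0,"wy":0.0,"wz":0.0,"claw":0.2},{"x":0.0,"y":0.0,"z":0.0,"wx":0.0,"wy":0.0,"wz":0.0,"claw":0.2},{"x":0.0,"y":0.0,"z":0.0,"wx":0.0,"wy":0.0,"wz":0.0,"claw":0.2},{"x":0.0,"y":0.0,"z":0.0,"wx":0.0,"wy":0.0,"wz":0.0,"claw":0.2},{"x":0.0,"y":0.0,"z":0.0,"wx":0.0,"wy":0.0,"wz":0.0,"claw":0.2},{"x":0.0,"y":0.0,"z":0.0,"wx":0.0,"wy":0.0,"wz":0.0,"claw":0.2},{"x":0.0,"y":0.0,"z":0.0,"wx":0.0,"wy":0.0,"wz":0.0,"claw":0.2},{"x":0.0,"y":0.0,"z":0.0,"wx":0.0,"wy":0.0,"wz":0.0,"claw":0.2},{"x":0.0,"y":0.0,"z":0.0,"wx":0.0,"wy":0.0,"wz":0.0,"claw":0.2},{"x":0.0,"y":0.0,"z":0.0,"wx":0.0,"wy":0.0,"wz":0.0,"claw":0.2}], "force": 50}}

```text
t: 3.62
position: [0.61, -0.1419, 0.1489]
tool_rot: [-3.082, -0.607, 0.0]
force: [0.5, 0.3, -0.4]
gripper_width: 0.32
gripper_force: 0.0
```

{"method": "step_arm", "body": {"commands": [{"x":0.0,"y":0.0,"z":0.0,"wx":0.0,"wy":0.0,"wz":0.0,"claw":0.1},{"x":0.0,"y":0.0,"z":0.0,"wx":0.0,"wy":0.0,"wz":0.0,"claw":0.1},{"x":0.0,"y":0.0,"z":0.0,"wx":0.0,"wy":0.0,"wz":0.0,"claw":0.1},{"x":0.0,"y":0.0,"z":0.0,"wx":0.0,"wy":0.0,"wz":0.0,"claw":0.1},{"x":0.0,"y":0.0,"z":0.0,"wx":0.0,"wy":0.0,"wz":0.0,"claw":0.1}]}}

```text
t: 4.03
position: [0.6101, -0.1419, 0.1489]
tool_rot: [-3.082, -0.607, 0.0]
force: [0.6, -0.6, -1.2]
gripper_width: 0.274
gripper_force: 50.0
```

{"method": "step_arm", "body": {"commands": [{"x":0.0,"y":0.0,"z":-0.04,"wx":0.0,"wy":0.0,"wz":0.0,"claw":0.1},{"x":0.0,"y":0.0,"z":-0.08,"wx":0.0,"wy":0.0,"wz":0.0,"claw":0.1},{"x":0.0,"y":0.0,"z":-0.12,"wx":0.0,"wy":0.0,"wz":0.0,"claw":0.1},{"x":0.0,"y":0.0,"z":-0.16,"wx":0.0,"wy":0.0,"wz":0.0,"claw":0.1},{"x":0.0,"y":0.0,"z":-0.24,"wx":0.0,"wy":0.0,"wz":0.0,"claw":0.1},{"x":0.0,"y":0.0,"z":-0.34,"wx":0.0,"wy":0.0,"wz":0.0,"claw":0.1},{"x":0.0,"y":0.0,"z":-0.44,"wx":0.0,"wy":0.0,"wz":0.0,"claw":0.1},{"x":0.0,"y":0.0,"z":-0.52,"wx":0.0,"wy":0.0,"wz":0.0,"claw":0.1},{"x":0.0,"y":0.0,"z":-0.52,"wx":0.0,"wy":0.0,"wz":0.0,"claw":0.1},{"x":0.0,"y":0.0,"z":-0.52,"wx":0.0,"wy":0.0,"wz":0.0,"claw":0.1}]}}

```text
t: 4.87
position: [0.6108, -0.1419, 0.2811]
tool_rot: [3.081, 0.606, 0.005]
force: [0.4, -0.5, -1.5]
gripper_width: 0.273
gripper_force: 50.0
```

```bash
python3 -c "
from h import *
st([.6097,.1471,.28])
print(totool(np.array([.5691,.1791,.28])-np.array([.6097,.1471,.28])),totool(np.array([.5618,.1277,.28])-np.array([.6097,.1471,.28])))"
```

```text
4.87 [ 0.6108 -0.1419  0.2811] F [ 0.4 -0.5 -1.5] zaxis [ 3.5e-03 -6.0e-04 -1.0e+00] y [ 0.379 -0.925  0.002] w 0.273 g 50.0 q7 -1.1
level turn [ 0.0003 -0.0005  0.    ]
move [ 0.4341 -1.0713  0.0038]
[-0.1017734  -0.1799987  -0.00063502] [-0.2067155  -0.00080284 -0.00061575]
```

{"method": "step_arm", "body": {"commands": [{"x":0.2,"y":-0.95,"z":0.0,"wx":0.0,"wy":0.0,"wz":0.0,"claw":0.1},{"x":0.2,"y":-0.95,"z":0.0,"wx":0.0,"wy":0.0,"wz":0.0,"claw":0.1},{"x":0.2,"y":-0.95,"z":0.0,"wx":0.0,"wy":0.0,"wz":0.0,"claw":0.1},{"x":0.2,"y":-0.95,"z":0.0,"wx":0.0,"wy":0.0,"wz":0.0,"claw":0.1},{"x":0.2,"y":-0.95,"z":0.0,"wx":0.0,"wy":0.0,"wz":0.0,"claw":0.1},{"x":0.2,"y":-0.95,"z":0.0,"wx":0.0,"wy":0.0,"wz":0.0,"claw":0.1},{"x":0.2,"y":-0.95,"z":0.0,"wx":0.0,"wy":0.0,"wz":0.0,"claw":0.1},{"x":0.2,"y":-0.95,"z":0.0,"wx":0.0,"wy":0.0,"wz":0.0,"claw":0.1},{"x":0.2,"y":-0.95,"z":0.0,"wx":0.0,"wy":0.0,"wz":0.0,"claw":0.1},{"x":0.2,"y":-0.95,"z":0.0,"wx":0.0,"wy":0.0,"wz":0.0,"claw":0.1}]}}

```text
t: 5.7
position: [0.5663, 0.0952, 0.2784]
tool_rot: [3.082, 0.603, -0.002]
force: [-0.3, -0.5, -1.9]
gripper_width: 0.276
gripper_force: 50.0
```

```bash
python3 -c "
from h import *
st([.5618,.1277,.265])"
```

```text
5.7 [0.5663 0.0952 0.2784] F [-0.3 -0.5 -1.9] zaxis [-0.001 -0.001 -1.   ] y [ 0.377 -0.926  0.001] w 0.276 g 50.0 q7 -1.52
level turn [ 0.0001  0.0002 -0.    ]
move [ 0.0323 -0.1274  0.0534]
```

{"method": "step_arm", "body": {"commands": [{"x":0.032,"y":-0.127,"z":0.0,"wx":0.0,"wy":0.0,"wz":0.0,"claw":0.1},{"x":0.032,"y":-0.127,"z":0.03,"wx":0.0,"wy":0.0,"wz":0.0,"claw":0.1},{"x":0.032,"y":-0.127,"z":0.053,"wx":0.0,"wy":0.0,"wz":0.0,"claw":0.1},{"x":0.032,"y":-0.127,"z":0.053,"wx":0.0,"wy":0.0,"wz":0.0,"claw":0.1},{"x":0.032,"y":-0.127,"z":0.053,"wx":0.0,"wy":0.0,"wz":0.0,"claw":0.1}]}}

```text
t: 6.12
position: [0.5618, 0.1274, 0.2652]
tool_rot: [3.082, 0.603, -0.002]
force: [0.5, -0.0, -1.1]
gripper_width: 0.281
gripper_force: 50.0
```

Run:
```python
from h import *
st([.5618,.1277,.265])
s=manip.get_obs();p=np.array(s["position"])
b=shot("side","s3")
print("exp axis",[proj("side",[p[0],p[1],z]).round(1) for z in(.131,.16,.203,.23)], proj("side",[.5618,.1277,.105]))
cv2.imwrite("pics/e.png",cv2.resize(b[80:240,190:350],(600,600),interpolation=2)[:,:,::-1])
```

```text
6.12 [0.5618 0.1274 0.2652] F [ 0.5 -0.  -1.1] zaxis [-0.0011 -0.0012 -1.    ] y [ 0.377 -0.926  0.001] w 0.281 g 50.0 q7 -1.59
level turn [ 0.0001  0.0002 -0.    ]
move [ 0.0005 -0.0013  0.0007]
exp axis [array([254.4, 164.4]), array([253.5, 151.7]), array([251.9, 131.4]), array([250.8, 117.7])] [255.21793948 175.16841984]
```

View pics/e.png

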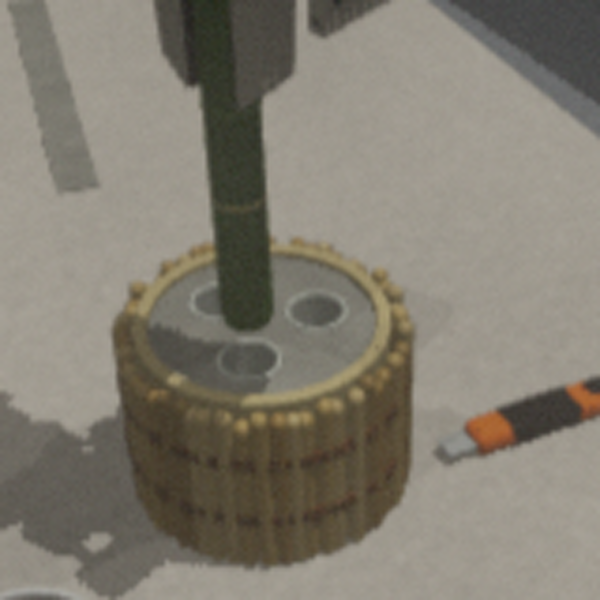

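The foot appears at crop (246,320) and socket 3 at (249,359). Both are offset by about the same 1 px from their projections, so they line up. I'll go down.

{"method": "step_arm", "body": {"commands": [{"x":0.0,"y":-0.001,"z":0.03,"wx":0.0,"wy":0.0,"wz":0.0,"claw":0.1},{"x":0.0,"y":-0.001,"z":0.06,"wx":0.0,"wy":0.0,"wz":0.0,"claw":0.1},{"x":0.0,"y":-0.001,"z":0.08,"wx":0.0,"wy":0.0,"wz":0.0,"claw":0.1},{"x":0.0,"y":-0.001,"z":0.1,"wx":0.0,"wy":0.0,"wz":0.0,"claw":0.1},{"x":0.0,"y":-0.001,"z":0.115,"wx":0.0,"wy":0.0,"wz":0.0,"claw":0.1},{"x":0.0,"y":-0.001,"z":0.13,"wx":0.0,"wy":0.0,"wz":0.0,"claw":0.1},{"x":0.0,"y":-0.001,"z":0.14,"wx":0.0,"wy":0.0,"wz":0.0,"claw":0.1}]}}

```text
t: 6.75
position: [0.5615, 0.1294, 0.2302]
tool_rot: [3.082, 0.607, -0.001]
force: [0.6, -1.4, -0.7]
gripper_width: 0.276
gripper_force: 50.0
```

{"method": "step_arm", "body": {"commands": [{"x":0.0,"y":0.0,"z":0.01,"wx":0.0,"wy":0.0,"wz":0.0,"claw":0.1},{"x":0.0,"y":0.0,"z":0.02,"wx":0.0,"wy":0.0,"wz":0.0,"claw":0.1},{"x":0.0,"y":0.0,"z":0.03,"wx":0.0,"wy":0.0,"wz":0.0,"claw":0.1},{"x":0.0,"y":0.0,"z":0.03,"wx":0.0,"wy":0.0,"wz":0.0,"claw":0.1}]}}

```text
t: 7.08
position: [0.5615, 0.1294, 0.2227]
tool_rot: [3.082, 0.607, -0.001]
force: [1.1, -0.8, -1.8]
gripper_width: 0.276
gripper_force: 50.0
```

{"method": "step_arm", "body": {"commands": [{"x":0.0,"y":0.0,"z":0.01,"wx":0.0,"wy":0.0,"wz":0.0,"claw":0.1},{"x":0.0,"y":0.0,"z":0.02,"wx":0.0,"wy":0.0,"wz":0.0,"claw":0.1},{"x":0.0,"y":0.0,"z":0.03,"wx":0.0,"wy":0.0,"wz":0.0,"claw":0.1},{"x":0.0,"y":0.0,"z":0.04,"wx":0.0,"wy":0.0,"wz":0.0,"claw":0.1},{"x":0.0,"y":0.0,"z":0.05,"wx":0.0,"wy":0.0,"wz":0.0,"claw":0.1},{"x":0.0,"y":0.0,"z":0.06,"wx":0.0,"wy":0.0,"wz":0.0,"claw":0.1}]}}

```text
t: 7.58
position: [0.5627, 0.1295, 0.21]
tool_rot: [3.082, 0.606, 0.005]
force: [-3.2, -2.8, 19.1]
gripper_width: 0.276
gripper_force: 50.0
```

{"method": "step_arm", "body": {"commands": [{"x":0.0,"y":0.0,"z":0.01,"wx":0.0,"wy":0.0,"wz":0.0,"claw":0.1},{"x":0.0,"y":0.0,"z":0.02,"wx":0.0,"wy":0.0,"wz":0.0,"claw":0.1},{"x":0.0,"y":0.0,"z":0.03,"wx":0.0,"wy":0.0,"wz":0.0,"claw":0.1},{"x":0.0,"y":0.0,"z":0.04,"wx":0.0,"wy":0.0,"wz":0.0,"claw":0.1}]}}

```text
t: 7.92
position: [0.5623, 0.1294, 0.1995]
tool_rot: [3.082, 0.606, 0.003]
force: [-2.1, -2.1, 12.1]
gripper_width: 0.278
gripper_force: 50.0
```

{"method": "step_arm", "body": {"commands": [{"x":0.0,"y":0.0,"z":0.006,"wx":0.0,"wy":0.0,"wz":0.0,"claw":0.1},{"x":0.0,"y":0.0,"z":0.012,"wx":0.0,"wy":0.0,"wz":0.0,"claw":0.1},{"x":0.0,"y":0.0,"z":0.018,"wx":0.0,"wy":0.0,"wz":0.0,"claw":0.1},{"x":0.0,"y":0.0,"z":0.024,"wx":0.0,"wy":0.0,"wz":0.0,"claw":0.1}]}}

```text
t: 8.25
position: [0.5623, 0.1294, 0.1935]
tool_rot: [3.082, 0.606, 0.003]
force: [-2.9, -3.6, 11.0]
gripper_width: 0.273
gripper_force: 50.0
```

{"method": "step_arm", "body": {"commands": [{"x":0.0,"y":0.0,"z":0.004,"wx":0.0,"wy":0.0,"wz":0.0,"claw":0.1},{"x":0.0,"y":0.0,"z":0.008,"wx":0.0,"wy":0.0,"wz":0.0,"claw":0.1},{"x":0.0,"y":0.0,"z":0.012,"wx":0.0,"wy":0.0,"wz":0.0,"claw":0.1}]}}

```text
t: 8.5
position: [0.5625, 0.1294, 0.191]
tool_rot: [3.082, 0.606, 0.004]
force: [-4.2, -3.5, 20.0]
gripper_width: 0.275
gripper_force: 50.0
```

{"method": "step_arm", "body": {"commands": [{"x":0.0,"y":0.0,"z":0.004,"wx":0.0,"wy":0.0,"wz":0.0,"claw":0.1},{"x":0.0,"y":0.0,"z":0.008,"wx":0.0,"wy":0.0,"wz":0.0,"claw":0.1},{"x":0.0,"y":0.0,"z":0.008,"wx":0.0,"wy":0.0,"wz":0.0,"claw":0.1}]}}

```text
t: 8.75
position: [0.5627, 0.1294, 0.1901]
tool_rot: [3.082, 0.606, 0.005]
force: [-5.9, -4.8, 23.4]
gripper_width: 0.277
gripper_force: 50.0
```

The load climbs from 11 to 23 N at a foot depth of about 47 mm, so socket 3 is a packed one. I'll draw the stalk out.

{"method": "step_arm", "body": {"commands": [{"x":0.0,"y":0.0,"z":-0.02,"wx":0.0,"wy":0.0,"wz":0.0,"claw":0.1},{"x":0.0,"y":0.0,"z":-0.04,"wx":0.0,"wy":0.0,"wz":0.0,"claw":0.1},{"x":0.0,"y":0.0,"z":-0.06,"wx":0.0,"wy":0.0,"wz":0.0,"claw":0.1},{"x":0.0,"y":0.0,"z":-0.08,"wx":0.0,"wy":0.0,"wz":0.0,"claw":0.1},{"x":0.0,"y":0.0,"z":-0.1,"wx":0.0,"wy":0.0,"wz":0.0,"claw":0.1},{"x":0.0,"y":0.0,"z":-0.12,"wx":0.0,"wy":0.0,"wz":0.0,"claw":0.1},{"x":0.0,"y":0.0,"z":-0.14,"wx":0.0,"wy":0.0,"wz":0.0,"claw":0.1},{"x":0.0,"y":0.0,"z":-0.17,"wx":0.0,"wy":0.0,"wz":0.0,"claw":0.1},{"x":0.0,"y":0.0,"z":-0.21,"wx":0.0,"wy":0.0,"wz":0.0,"claw":0.1},{"x":0.0,"y":0.0,"z":-0.25,"wx":0.0,"wy":0.0,"wz":0.0,"claw":0.1},{"x":0.0,"y":0.0,"z":-0.29,"wx":0.0,"wy":0.0,"wz":0.0,"claw":0.1},{"x":0.0,"y":0.0,"z":-0.31,"wx":0.0,"wy":0.0,"wz":0.0,"claw":0.1},{"x":0.0,"y":0.0,"z":-0.31,"wx":0.0,"wy":0.0,"wz":0.0,"claw":0.1}]}}

```text
t: 9.83
position: [0.5624, 0.13, 0.2667]
tool_rot: [-3.082, -0.607, -0.005]
force: [0.1, 0.4, -2.0]
gripper_width: 0.275
gripper_force: 50.0
```

```bash
python3 -c "
from h import *
st([.6097,.1471,.265])"
```

```text
9.83 [0.5624 0.13   0.2667] F [ 0.1  0.4 -2. ] zaxis [ 0.0029  0.001  -1.    ] y [ 0.379 -0.925  0.   ] w 0.275 g 50.0 q7 -1.59
level turn [ 0.     -0.0005  0.    ]
move [0.2009 0.0085 0.0073]
```

{"method": "step_arm", "body": {"commands": [{"x":0.1,"y":0.003,"z":0.0,"wx":0.0,"wy":0.0,"wz":0.0,"claw":0.1},{"x":0.202,"y":0.005,"z":0.0,"wx":0.0,"wy":-0.0004,"wz":0.0,"claw":0.1},{"x":0.202,"y":0.005,"z":0.005,"wx":0.0,"wy":-0.0004,"wz":0.0,"claw":0.1},{"x":0.202,"y":0.005,"z":0.005,"wx":0.0,"wy":-0.0004,"wz":0.0,"claw":0.1},{"x":0.202,"y":0.005,"z":0.005,"wx":0.0,"wy":-0.0004,"wz":0.0,"claw":0.1}]}}

```text
t: 10.25
position: [0.6081, 0.1473, 0.2627]
tool_rot: [3.082, 0.607, -0.006]
force: [-0.0, 0.4, -1.6]
gripper_width: 0.27
gripper_force: 50.0
```

Run:
```python
from h import *
st([.6097,.148,.265])
s=manip.get_obs();p=np.array(s["position"])
b=shot("side","s4")
print("exp foot",proj("side",[p[0],p[1],.131]), proj("side",[.6097,.148,.105]))
cv2.imwrite("pics/f.png",cv2.resize(b[80:240,190:350],(600,600),interpolation=2)[:,:,::-1])
```

```text
10.25 [0.6081 0.1473 0.2627] F [-0.   0.4 -1.6] zaxis [-0.0039 -0.0014 -1.    ] y [ 0.379 -0.925 -0.   ] w 0.27 g 50.0 q7 -1.6
level turn [-0.      0.0007  0.    ]
move [ 0.0068 -0.0001 -0.0092]
exp foot [271.66064257 151.5907166 ] [272.61778549 161.92697641]
```

View pics/f.png

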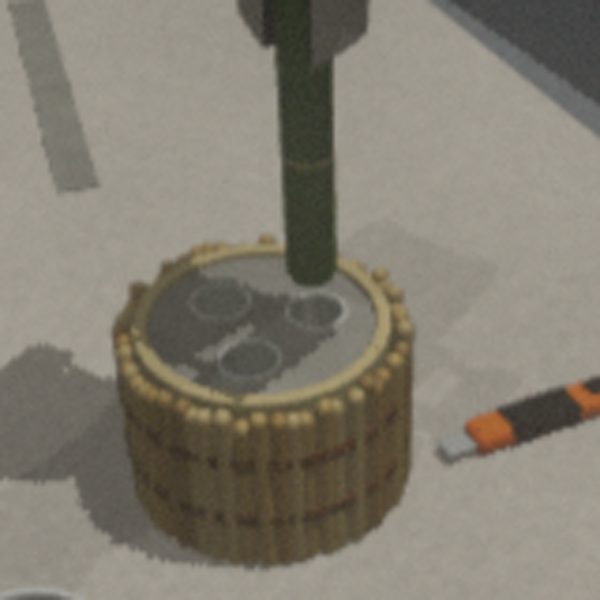

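Foot at crop (311,272) and socket 1 at (316,311), which agrees with the projections once I shift 1.5 mm. I'll go down.

{"method": "step_arm", "body": {"commands": [{"x":0.006,"y":0.0,"z":0.02,"wx":0.0,"wy":0.0004,"wz":0.0,"claw":0.1},{"x":0.006,"y":0.0,"z":0.05,"wx":0.0,"wy":0.0004,"wz":0.0,"claw":0.1},{"x":0.006,"y":0.0,"z":0.07,"wx":0.0,"wy":0.0004,"wz":0.0,"claw":0.1},{"x":0.006,"y":0.0,"z":0.09,"wx":0.0,"wy":0.0004,"wz":0.0,"claw":0.1},{"x":0.006,"y":0.0,"z":0.105,"wx":0.0,"wy":0.0004,"wz":0.0,"claw":0.1},{"x":0.006,"y":0.0,"z":0.12,"wx":0.0,"wy":0.0004,"wz":0.0,"claw":0.1},{"x":0.006,"y":0.0,"z":0.13,"wx":0.0,"wy":0.0004,"wz":0.0,"claw":0.1}]}}

```text
t: 10.88
position: [0.61, 0.1479, 0.2304]
tool_rot: [3.082, 0.607, -0.001]
force: [-0.3, 0.1, -0.7]
gripper_width: 0.277
gripper_force: 50.0
```

{"method": "step_arm", "body": {"commands": [{"x":0.0,"y":0.0,"z":0.01,"wx":0.0,"wy":0.0,"wz":0.0,"claw":0.1},{"x":0.0,"y":0.0,"z":0.02,"wx":0.0,"wy":0.0,"wz":0.0,"claw":0.1},{"x":0.0,"y":0.0,"z":0.03,"wx":0.0,"wy":0.0,"wz":0.0,"claw":0.1},{"x":0.0,"y":0.0,"z":0.03,"wx":0.0,"wy":0.0,"wz":0.0,"claw":0.1}]}}

```text
t: 11.22
position: [0.6099, 0.1479, 0.223]
tool_rot: [3.082, 0.607, -0.001]
force: [0.5, 0.5, -1.7]
gripper_width: 0.273
gripper_force: 50.0
```

Entered cleanly. Now through the wires.

{"method": "step_arm", "body": {"commands": [{"x":0.0,"y":0.0,"z":0.01,"wx":0.0,"wy":0.0,"wz":0.0,"claw":0.1},{"x":0.0,"y":0.0,"z":0.02,"wx":0.0,"wy":0.0,"wz":0.0,"claw":0.1},{"x":0.0,"y":0.0,"z":0.03,"wx":0.0,"wy":0.0,"wz":0.0,"claw":0.1},{"x":0.0,"y":0.0,"z":0.04,"wx":0.0,"wy":0.0,"wz":0.0,"claw":0.1},{"x":0.0,"y":0.0,"z":0.05,"wx":0.0,"wy":0.0,"wz":0.0,"claw":0.1},{"x":0.0,"y":0.0,"z":0.06,"wx":0.0,"wy":0.0,"wz":0.0,"claw":0.1}]}}

```text
t: 11.72
position: [0.6112, 0.1478, 0.2102]
tool_rot: [3.082, 0.606, 0.005]
force: [-3.0, -2.0, 18.2]
gripper_width: 0.274
gripper_force: 50.0
```

{"method": "step_arm", "body": {"commands": [{"x":0.0,"y":0.0,"z":0.01,"wx":0.0,"wy":0.0,"wz":0.0,"claw":0.1},{"x":0.0,"y":0.0,"z":0.02,"wx":0.0,"wy":0.0,"wz":0.0,"claw":0.1},{"x":0.0,"y":0.0,"z":0.03,"wx":0.0,"wy":0.0,"wz":0.0,"claw":0.1},{"x":0.0,"y":0.0,"z":0.04,"wx":0.0,"wy":0.0,"wz":0.0,"claw":0.1}]}}

```text
t: 12.05
position: [0.6109, 0.1478, 0.1999]
tool_rot: [3.082, 0.606, 0.004]
force: [-0.6, -2.8, 10.7]
gripper_width: 0.275
gripper_force: 50.0
```

{"method": "step_arm", "body": {"commands": [{"x":0.0,"y":0.0,"z":0.006,"wx":0.0,"wy":0.0,"wz":0.0,"claw":0.1},{"x":0.0,"y":0.0,"z":0.012,"wx":0.0,"wy":0.0,"wz":0.0,"claw":0.1},{"x":0.0,"y":0.0,"z":0.018,"wx":0.0,"wy":0.0,"wz":0.0,"claw":0.1},{"x":0.0,"y":0.0,"z":0.024,"wx":0.0,"wy":0.0,"wz":0.0,"claw":0.1}]}}

```text
t: 12.38
position: [0.6109, 0.1477, 0.1939]
tool_rot: [3.082, 0.606, 0.004]
force: [-1.8, -2.0, 10.2]
gripper_width: 0.276
gripper_force: 50.0
```

{"method": "step_arm", "body": {"commands": [{"x":0.0,"y":0.0,"z":0.004,"wx":0.0,"wy":0.0,"wz":0.0,"claw":0.1},{"x":0.0,"y":0.0,"z":0.008,"wx":0.0,"wy":0.0,"wz":0.0,"claw":0.1},{"x":0.0,"y":0.0,"z":0.012,"wx":0.0,"wy":0.0,"wz":0.0,"claw":0.1}]}}

```text
t: 12.63
position: [0.6109, 0.1477, 0.1909]
tool_rot: [3.082, 0.606, 0.003]
force: [-2.3, -2.5, 11.0]
gripper_width: 0.275
gripper_force: 50.0
```

Still only wire drag at a foot depth of about 48 mm. I'll continue past the other possible packing heights.

{"method": "step_arm", "body": {"commands": [{"x":0.0,"y":0.0,"z":0.004,"wx":0.0,"wy":0.0,"wz":0.0,"claw":0.1},{"x":0.0,"y":0.0,"z":0.008,"wx":0.0,"wy":0.0,"wz":0.0,"claw":0.1},{"x":0.0,"y":0.0,"z":0.012,"wx":0.0,"wy":0.0,"wz":0.0,"claw":0.1}]}}

```text
t: 12.88
position: [0.6109, 0.1477, 0.1879]
tool_rot: [3.082, 0.606, 0.003]
force: [-1.8, -1.9, 9.9]
gripper_width: 0.275
gripper_force: 50.0
```

{"method": "step_arm", "body": {"commands": [{"x":0.0,"y":0.0,"z":0.004,"wx":0.0,"wy":0.0,"wz":0.0,"claw":0.1},{"x":0.0,"y":0.0,"z":0.008,"wx":0.0,"wy":0.0,"wz":0.0,"claw":0.1},{"x":0.0,"y":0.0,"z":0.012,"wx":0.0,"wy":0.0,"wz":0.0,"claw":0.1}]}}

```text
t: 13.13
position: [0.6109, 0.1477, 0.1849]
tool_rot: [3.082, 0.606, 0.003]
force: [-1.5, -2.0, 10.8]
gripper_width: 0.278
gripper_force: 50.0
```

{"method": "step_arm", "body": {"commands": [{"x":0.0,"y":0.0,"z":0.004,"wx":0.0,"wy":0.0,"wz":0.0,"claw":0.1},{"x":0.0,"y":0.0,"z":0.008,"wx":0.0,"wy":0.0,"wz":0.0,"claw":0.1}]}}

```text
t: 13.3
position: [0.6112, 0.1478, 0.1839]
tool_rot: [3.082, 0.606, 0.005]
force: [-5.6, -3.7, 22.6]
gripper_width: 0.275
gripper_force: 50.0
```

The load jumps to 22.6 N at a depth of about 54 mm, which matches 18 mm of packing. Socket 1 is packed too, so it's socket 2.

{"method": "step_arm", "body": {"commands": [{"x":0.0,"y":0.0,"z":-0.02,"wx":0.0,"wy":0.0,"wz":0.0,"claw":0.1},{"x":0.0,"y":0.0,"z":-0.04,"wx":0.0,"wy":0.0,"wz":0.0,"claw":0.1},{"x":0.0,"y":0.0,"z":-0.06,"wx":0.0,"wy":0.0,"wz":0.0,"claw":0.1},{"x":0.0,"y":0.0,"z":-0.08,"wx":0.0,"wy":0.0,"wz":0.0,"claw":0.1},{"x":0.0,"y":0.0,"z":-0.1,"wx":0.0,"wy":0.0,"wz":0.0,"claw":0.1},{"x":0.0,"y":0.0,"z":-0.12,"wx":0.0,"wy":0.0,"wz":0.0,"claw":0.1},{"x":0.0,"y":0.0,"z":-0.14,"wx":0.0,"wy":0.0,"wz":0.0,"claw":0.1},{"x":0.0,"y":0.0,"z":-0.16,"wx":0.0,"wy":0.0,"wz":0.0,"claw":0.1},{"x":0.0,"y":0.0,"z":-0.19,"wx":0.0,"wy":0.0,"wz":0.0,"claw":0.1},{"x":0.0,"y":0.0,"z":-0.23,"wx":0.0,"wy":0.0,"wz":0.0,"claw":0.1},{"x":0.0,"y":0.0,"z":-0.27,"wx":0.0,"wy":0.0,"wz":0.0,"claw":0.1},{"x":0.0,"y":0.0,"z":-0.31,"wx":0.0,"wy":0.0,"wz":0.0,"claw":0.1},{"x":0.0,"y":0.0,"z":-0.33,"wx":0.0,"wy":0.0,"wz":0.0,"claw":0.1},{"x":0.0,"y":0.0,"z":-0.33,"wx":0.0,"wy":0.0,"wz":0.0,"claw":0.1}]}}

```text
t: 14.47
position: [0.611, 0.1485, 0.2661]
tool_rot: [-3.082, -0.607, -0.005]
force: [0.3, -0.4, -0.9]
gripper_width: 0.272
gripper_force: 50.0
```

```bash
python3 -c "
from h import *
st([.5693,.1800,.265])"
```

```text
14.47 [0.611  0.1485 0.2661] F [ 0.3 -0.4 -0.9] zaxis [ 0.0032  0.0011 -1.    ] y [ 0.379 -0.925  0.   ] w 0.272 g 50.0 q7 -1.6
level turn [ 0.     -0.0005  0.    ]
move [-0.1068 -0.1799  0.0039]
```

{"method": "step_arm", "body": {"commands": [{"x":-0.06,"y":-0.1,"z":0.0,"wx":0.0,"wy":0.0,"wz":0.0,"claw":0.1},{"x":-0.107,"y":-0.18,"z":0.0,"wx":0.0,"wy":0.0,"wz":0.0,"claw":0.1},{"x":-0.107,"y":-0.18,"z":0.0,"wx":0.0,"wy":0.0,"wz":0.0,"claw":0.1},{"x":-0.107,"y":-0.18,"z":0.0,"wx":0.0,"wy":0.0,"wz":0.0,"claw":0.1},{"x":-0.107,"y":-0.18,"z":0.0,"wx":0.0,"wy":0.0,"wz":0.0,"claw":0.1},{"x":-0.107,"y":-0.18,"z":0.0,"wx":0.0,"wy":0.0,"wz":0.0,"claw":0.1}]}}

```text
t: 14.97
position: [0.569, 0.1786, 0.2637]
tool_rot: [3.082, 0.605, 0.0]
force: [0.3, -0.7, -0.7]
gripper_width: 0.275
gripper_force: 50.0
```

Run:
```python
from h import *
st([.5693,.1800,.265])
s=manip.get_obs();p=np.array(s["position"])
b=shot("side","s5")
print("exp foot",(proj("side",[*p[:2],p[2]-.134])-[190,80])*3.75, "sock",(proj("side",[.5693,.18,.105])-[190,80])*3.75)
cv2.imwrite("pics/g.png",cv2.resize(b[80:240,190:350],(600,600),interpolation=2)[:,:,::-1])
```

```text
14.97 [0.569  0.1786 0.2637] F [ 0.3 -0.7 -0.7] zaxis [ 1.e-04 -6.e-04 -1.e+00] y [ 0.378 -0.926  0.001] w 0.275 g 50.0 q7 -1.67
level turn [ 0.0001  0.     -0.    ]
move [ 0.0033 -0.0046 -0.005 ]
exp foot [211.73680664 261.02262072] sock [214.7584573  297.70689432]
```

View pics/g.png

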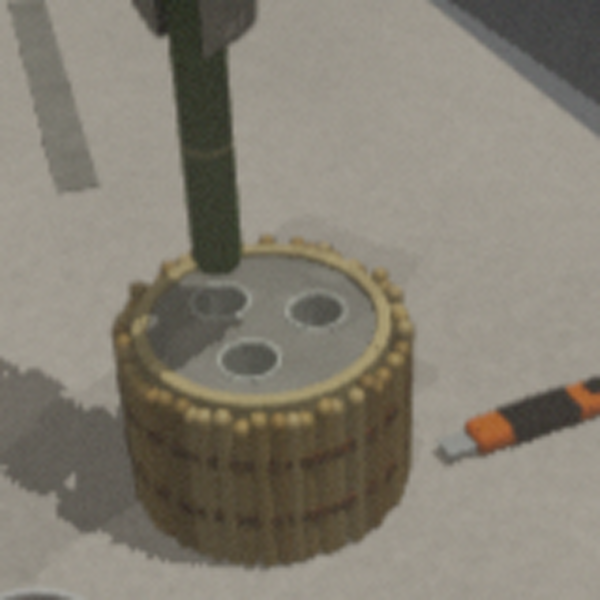

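Foot at crop (217,264), socket 2 at (220,301), as expected. I'll go down here.

{"method": "step_arm", "body": {"commands": [{"x":0.002,"y":-0.004,"z":0.02,"wx":0.0,"wy":0.0,"wz":0.0,"claw":0.1},{"x":0.002,"y":-0.004,"z":0.05,"wx":0.0,"wy":0.0,"wz":0.0,"claw":0.1},{"x":0.002,"y":-0.004,"z":0.07,"wx":0.0,"wy":0.0,"wz":0.0,"claw":0.1},{"x":0.002,"y":-0.004,"z":0.09,"wx":0.0,"wy":0.0,"wz":0.0,"claw":0.1},{"x":0.002,"y":-0.004,"z":0.105,"wx":0.0,"wy":0.0,"wz":0.0,"claw":0.1},{"x":0.002,"y":-0.004,"z":0.12,"wx":0.0,"wy":0.0,"wz":0.0,"claw":0.1},{"x":0.002,"y":-0.004,"z":0.135,"wx":0.0,"wy":0.0,"wz":0.0,"claw":0.1}]}}

```text
t: 15.6
position: [0.5684, 0.1806, 0.2298]
tool_rot: [3.082, 0.607, -0.0]
force: [0.2, 0.2, -0.6]
gripper_width: 0.276
gripper_force: 50.0
```

{"method": "step_arm", "body": {"commands": [{"x":0.0,"y":0.0,"z":0.01,"wx":0.0,"wy":0.0,"wz":0.0,"claw":0.1},{"x":0.0,"y":0.0,"z":0.02,"wx":0.0,"wy":0.0,"wz":0.0,"claw":0.1},{"x":0.0,"y":0.0,"z":0.03,"wx":0.0,"wy":0.0,"wz":0.0,"claw":0.1},{"x":0.0,"y":0.0,"z":0.03,"wx":0.0,"wy":0.0,"wz":0.0,"claw":0.1}]}}

```text
t: 15.93
position: [0.5682, 0.1805, 0.2222]
tool_rot: [3.082, 0.607, -0.001]
force: [0.1, -1.2, -1.4]
gripper_width: 0.276
gripper_force: 50.0
```

{"method": "step_arm", "body": {"commands": [{"x":0.0,"y":0.0,"z":0.01,"wx":0.0,"wy":0.0,"wz":0.0,"claw":0.1},{"x":0.0,"y":0.0,"z":0.02,"wx":0.0,"wy":0.0,"wz":0.0,"claw":0.1},{"x":0.0,"y":0.0,"z":0.03,"wx":0.0,"wy":0.0,"wz":0.0,"claw":0.1},{"x":0.0,"y":0.0,"z":0.04,"wx":0.0,"wy":0.0,"wz":0.0,"claw":0.1},{"x":0.0,"y":0.0,"z":0.05,"wx":0.0,"wy":0.0,"wz":0.0,"claw":0.1},{"x":0.0,"y":0.0,"z":0.06,"wx":0.0,"wy":0.0,"wz":0.0,"claw":0.1},{"x":0.0,"y":0.0,"z":0.07,"wx":0.0,"wy":0.0,"wz":0.0,"claw":0.1},{"x":0.0,"y":0.0,"z":0.08,"wx":0.0,"wy":0.0,"wz":0.0,"claw":0.1},{"x":0.0,"y":0.0,"z":0.09,"wx":0.0,"wy":0.0,"wz":0.0,"claw":0.1},{"x":0.0,"y":0.0,"z":0.1,"wx":0.0,"wy":0.0,"wz":0.0,"claw":0.1}]}}

```text
t: 16.77
position: [0.569, 0.1808, 0.1989]
tool_rot: [-3.082, -0.607, -0.003]
force: [-2.5, -1.3, 10.1]
gripper_width: 0.279
gripper_force: 50.0
```

{"method": "step_arm", "body": {"commands": [{"x":0.0,"y":0.0,"z":0.006,"wx":0.0,"wy":0.0,"wz":0.0,"claw":0.1},{"x":0.0,"y":0.0,"z":0.012,"wx":0.0,"wy":0.0,"wz":0.0,"claw":0.1},{"x":0.0,"y":0.0,"z":0.018,"wx":0.0,"wy":0.0,"wz":0.0,"claw":0.1}]}}

```text
t: 17.02
position: [0.569, 0.1808, 0.1944]
tool_rot: [-3.082, -0.606, -0.003]
force: [-1.8, -1.7, 8.9]
gripper_width: 0.274
gripper_force: 50.0
```

{"method": "step_arm", "body": {"commands": [{"x":0.0,"y":0.0,"z":0.004,"wx":0.0,"wy":0.0,"wz":0.0,"claw":0.1},{"x":0.0,"y":0.0,"z":0.008,"wx":0.0,"wy":0.0,"wz":0.0,"claw":0.1},{"x":0.0,"y":0.0,"z":0.012,"wx":0.0,"wy":0.0,"wz":0.0,"claw":0.1}]}}

```text
t: 17.27
position: [0.569, 0.1808, 0.1914]
tool_rot: [-3.082, -0.606, -0.003]
force: [-1.6, -0.5, 9.8]
gripper_width: 0.273
gripper_force: 50.0
```

{"method": "step_arm", "body": {"commands": [{"x":0.0,"y":0.0,"z":0.004,"wx":0.0,"wy":0.0,"wz":0.0,"claw":0.1},{"x":0.0,"y":0.0,"z":0.008,"wx":0.0,"wy":0.0,"wz":0.0,"claw":0.1},{"x":0.0,"y":0.0,"z":0.012,"wx":0.0,"wy":0.0,"wz":0.0,"claw":0.1}]}}

```text
t: 17.52
position: [0.569, 0.1808, 0.1884]
tool_rot: [-3.082, -0.607, -0.003]
force: [-1.0, -1.9, 10.0]
gripper_width: 0.276
gripper_force: 50.0
```

{"method": "step_arm", "body": {"commands": [{"x":0.0,"y":0.0,"z":0.004,"wx":0.0,"wy":0.0,"wz":0.0,"claw":0.1},{"x":0.0,"y":0.0,"z":0.008,"wx":0.0,"wy":0.0,"wz":0.0,"claw":0.1}]}}

```text
t: 17.68
position: [0.569, 0.1807, 0.1864]
tool_rot: [3.083, 0.606, 0.003]
force: [-1.9, -1.2, 9.9]
gripper_width: 0.275
gripper_force: 50.0
```

Still just wire drag. I'll continue toward the deep pad, expected at TCP z of about 0.167.

{"method": "step_arm", "body": {"commands": [{"x":0.0,"y":0.0,"z":0.004,"wx":0.0,"wy":0.0,"wz":0.0,"claw":0.1},{"x":0.0,"y":0.0,"z":0.008,"wx":0.0,"wy":0.0,"wz":0.0,"claw":0.1},{"x":0.0,"y":0.0,"z":0.012,"wx":0.0,"wy":0.0,"wz":0.0,"claw":0.1}]}}

```text
t: 17.93
position: [0.569, 0.1807, 0.1834]
tool_rot: [3.083, 0.606, 0.003]
force: [-2.1, -1.1, 10.1]
gripper_width: 0.277
gripper_force: 50.0
```

{"method": "step_arm", "body": {"commands": [{"x":0.0,"y":0.0,"z":0.006,"wx":0.0,"wy":0.0,"wz":0.0,"claw":0.1},{"x":0.0,"y":0.0,"z":0.012,"wx":0.0,"wy":0.0,"wz":0.0,"claw":0.1},{"x":0.0,"y":0.0,"z":0.018,"wx":0.0,"wy":0.0,"wz":0.0,"claw":0.1},{"x":0.0,"y":0.0,"z":0.024,"wx":0.0,"wy":0.0,"wz":0.0,"claw":0.1},{"x":0.0,"y":0.0,"z":0.03,"wx":0.0,"wy":0.0,"wz":0.0,"claw":0.1}]}}

```text
t: 18.35
position: [0.569, 0.1807, 0.1759]
tool_rot: [3.082, 0.606, 0.003]
force: [-2.5, -1.8, 9.9]
gripper_width: 0.273
gripper_force: 50.0
```

{"method": "step_arm", "body": {"commands": [{"x":0.0,"y":0.0,"z":0.005,"wx":0.0,"wy":0.0,"wz":0.0,"claw":0.1},{"x":0.0,"y":0.0,"z":0.01,"wx":0.0,"wy":0.0,"wz":0.0,"claw":0.1},{"x":0.0,"y":0.0,"z":0.015,"wx":0.0,"wy":0.0,"wz":0.0,"claw":0.1},{"x":0.0,"y":0.0,"z":0.02,"wx":0.0,"wy":0.0,"wz":0.0,"claw":0.1}]}}

```text
t: 18.68
position: [0.569, 0.1807, 0.1709]
tool_rot: [3.082, 0.606, 0.003]
force: [-2.5, -1.2, 9.8]
gripper_width: 0.276
gripper_force: 50.0
```

{"method": "step_arm", "body": {"commands": [{"x":0.0,"y":0.0,"z":0.004,"wx":0.0,"wy":0.0,"wz":0.0,"claw":0.1},{"x":0.0,"y":0.0,"z":0.008,"wx":0.0,"wy":0.0,"wz":0.0,"claw":0.1}]}}

```text
t: 18.85
position: [0.569, 0.1807, 0.1689]
tool_rot: [3.082, 0.606, 0.003]
force: [-1.9, -1.5, 9.5]
gripper_width: 0.276
gripper_force: 50.0
```

{"method": "step_arm", "body": {"commands": [{"x":0.0,"y":0.0,"z":0.004,"wx":0.0,"wy":0.0,"wz":0.0,"claw":0.1},{"x":0.0,"y":0.0,"z":0.007,"wx":0.0,"wy":0.0,"wz":0.0,"claw":0.1}]}}

```text
t: 19.02
position: [0.569, 0.1806, 0.1671]
tool_rot: [3.082, 0.606, 0.003]
force: [-2.2, -0.8, 9.4]
gripper_width: 0.275
gripper_force: 50.0
```

{"method": "step_arm", "body": {"commands": [{"x":0.0,"y":0.0,"z":0.003,"wx":0.0,"wy":0.0,"wz":0.0,"claw":0.1},{"x":0.0,"y":0.0,"z":0.006,"wx":0.0,"wy":0.0,"wz":0.0,"claw":0.1}]}}

```text
t: 19.18
position: [0.5692, 0.1807, 0.1661]
tool_rot: [3.082, 0.606, 0.004]
force: [-3.3, -2.5, 16.9]
gripper_width: 0.273
gripper_force: 50.0
```

Pad contact at about 0.1668. I'll press a little further and hold.

{"method": "step_arm", "body": {"commands": [{"x":0.0,"y":0.0,"z":0.002,"wx":0.0,"wy":0.0,"wz":0.0,"claw":0.1},{"x":0.0,"y":0.0,"z":0.004,"wx":0.0,"wy":0.0,"wz":0.0,"claw":0.1},{"x":0.0,"y":0.0,"z":0.006,"wx":0.0,"wy":0.0,"wz":0.0,"claw":0.1},{"x":0.0,"y":0.0,"z":0.006,"wx":0.0,"wy":0.0,"wz":0.0,"claw":0.1},{"x":0.0,"y":0.0,"z":0.006,"wx":0.0,"wy":0.0,"wz":0.0,"claw":0.1}]}}

```text
t: 19.6
position: [0.5694, 0.1807, 0.1654]
tool_rot: [3.082, 0.606, 0.005]
force: [-4.1, -3.6, 18.4]
gripper_width: 0.275
gripper_force: 50.0
```

Run:
```python
from h import *
st()
b=shot("side","s6")
print("ring exp",(proj("side",[.569,.18,.105])-[190,80])*3.75)
cv2.imwrite("pics/i.png",cv2.resize(b[80:240,190:350],(600,600),interpolation=2)[:,:,::-1])
```

```text
19.6 [0.5694 0.1807 0.1654] F [-4.1 -3.6 18.4] zaxis [ 3.e-03  5.e-04 -1.e+00] y [ 0.378 -0.926  0.001] w 0.275 g 50.0 q7 -1.71
level turn [ 0.0001 -0.0005  0.    ]
ring exp [214.24584645 297.87474531]
```

View pics/i.png

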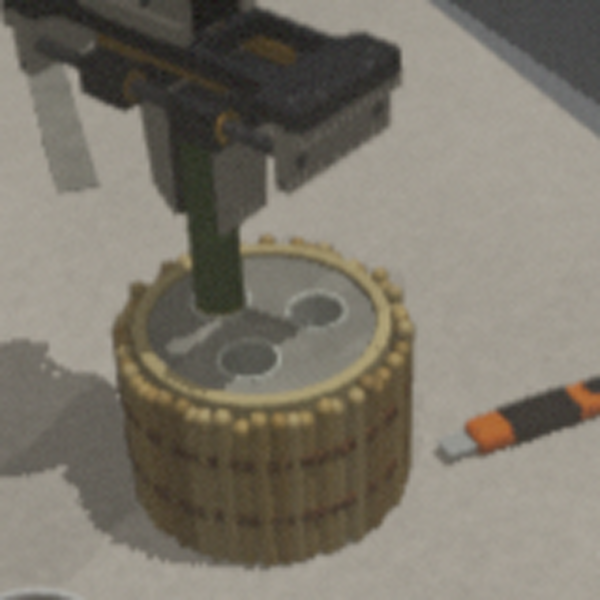

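The ring has gone down into the rim at (219,308), with the pad pressed. I'll release and rise.

{"method": "step_arm", "body": {"commands": [{"x":0.0,"y":0.0,"z":0.0,"wx":0.0,"wy":0.0,"wz":0.0,"claw":0.6},{"x":0.0,"y":0.0,"z":0.0,"wx":0.0,"wy":0.0,"wz":0.0,"claw":0.6},{"x":0.0,"y":0.0,"z":0.0,"wx":0.0,"wy":0.0,"wz":0.0,"claw":0.6},{"x":0.0,"y":0.0,"z":0.0,"wx":0.0,"wy":0.0,"wz":0.0,"claw":0.6},{"x":0.0,"y":0.0,"z":0.0,"wx":0.0,"wy":0.0,"wz":0.0,"claw":0.6},{"x":0.0,"y":0.0,"z":0.0,"wx":0.0,"wy":0.0,"wz":0.0,"claw":0.6},{"x":0.0,"y":0.0,"z":-0.05,"wx":0.0,"wy":0.0,"wz":0.0,"claw":0.6},{"x":0.0,"y":0.0,"z":-0.12,"wx":0.0,"wy":0.0,"wz":0.0,"claw":0.6},{"x":0.0,"y":0.0,"z":-0.24,"wx":0.0,"wy":0.0,"wz":0.0,"claw":0.6},{"x":0.0,"y":0.0,"z":-0.36,"wx":0.0,"wy":0.0,"wz":0.0,"claw":0.6},{"x":0.0,"y":0.0,"z":-0.48,"wx":0.0,"wy":0.0,"wz":0.0,"claw":0.6},{"x":0.0,"y":0.0,"z":-0.55,"wx":0.0,"wy":0.0,"wz":0.0,"claw":0.6},{"x":0.0,"y":0.0,"z":-0.55,"wx":0.0,"wy":0.0,"wz":0.0,"claw":0.6},{"x":0.0,"y":0.0,"z":-0.55,"wx":0.0,"wy":0.0,"wz":0.0,"claw":0.6}]}}

```text
t: 20.82
position: [0.5688, 0.1809, 0.3013]
tool_rot: [-3.082, -0.607, -0.003]
force: [-0.0, 0.3, -0.8]
gripper_width: 0.596
gripper_force: 0.0
```

Run:
```python
from h import *
st()
b=shot("side","s7")
cv2.imwrite("pics/j.png",cv2.resize(b[80:240,190:350],(600,600),interpolation=2)[:,:,::-1])
```

```text
20.82 [0.5688 0.1809 0.3013] F [-0.   0.3 -0.8] zaxis [ 1.9e-03  6.0e-04 -1.0e+00] y [ 0.379 -0.925  0.   ] w 0.596 g 0.0 q7 -1.67
level turn [ 0.     -0.0003  0.    ]
```

View pics/j.png

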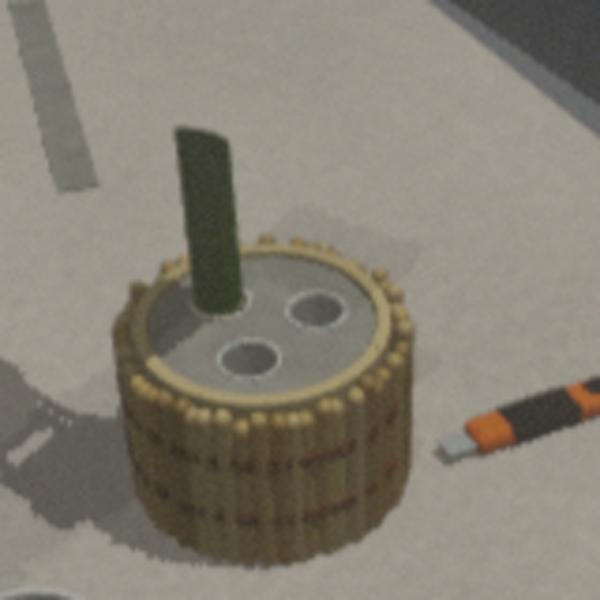

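The stalk stands upright at (217,308) with no ring showing above the rim, and the hand is clear.

```bash
python3 -c "
from h import *
print(workorder.finish_job())"
```

```text
the job is handed in; nothing more can be done
None
```

The tall stalk is standing by itself in the deep socket (socket 2; sockets 3 and 1 bottomed too soon), with its ring down at the rim and the gripper clear; the job is handed in at about 21 s, and the hand-in gave no verdict.

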